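# Drag the gouge tray out with the hook until its catch holds

### The arm

A 6-joint arm with a two-finger parallel gripper is mounted at the origin on the work surface. World frame = base frame: x ahead of the robot, y to its left, z up, the work surface at z = 0. Lengths are in mm, angles in degrees, forces in N, time in s.
With the tool pointing down it reaches from about 300 to 850 mm from the base axis. Payload 4.2 kg.
Tool frame: the origin (TCP) lies on the centre line of the jaws, within the pads' length; the fingertips stand 11 mm ahead of it and the grasp point (between the pads) lies 8 mm behind it; z points along the fingers, y is the line along which they close (so a half turn about z gives the same grasp; the last joint's range is limited). The gripper opens to 91 mm and grips with 3 to 60 N. Pads are 32 mm wide; open, the fingers measure 118 mm over their backs; the gripper's body (76 mm by 178 mm) begins 60 mm behind the grasp point.
Start: joints at [70.646, 18.312, 89.639, -0, 72.044, -1.146], TCP at [179.677, 546.222, 224.976] pointing down, gripper open.
Joint ranges: [-177.97, 177.97], [-48.28, 115.42], [12.27, 149.76], [-77.06, 257.06], [2.81, 150.46], [-146.56, 146.56]. Speed limits (degrees/s): [147.25, 147.25, 180, 180, 180, 180].

### API

Orientations are given as [roll, pitch, yaw] about the fixed x, y, z axes, in that order (R = Rz(yaw) Ry(pitch) Rx(roll)).
In Python, from workcell import env, grab_frame, camera_model, models gives the robot as it stands.
- The arm moves only by the shell command python3 -m crank 'ROWS' [FORCE]. ROWS is text: rows parted by semicolons, each of 7 numbers parted by spaces: the closure, from -1 (fully open) to 1 (shut), so that 0 is half open, then the shift along the tool's x, y, z in mm, then the turn, a rotation vector about the tool's x, y, z in degrees. A call has 1 to 10 rows; each row shifts and turns the commanded pose from where the row before left it, along the tool's axes as they then stand; what a row does not reach is not made up. A row lasts 1/8 s, in which the tool goes at most 62.5 mm and 10.7 degrees, less where a joint would pass 70% of its speed; a pose out of reach is approached as far as the arm can. A call is refused whole if a number of a shift passes 62.5 or a number of a turn 10.7, either way. A call with a gripper value outside its range is refused whole. The fingers move at their own pace and stop on an object; FORCE is the grip in N (left out, the last holds). Time passes only in rows, so rows that do not move let the fingers close. It gives the time, the measured TCP pose, the force, the opening and the grip force at its end, in the units of the state.
- env.state(): the state, without advancing time (a new reading comes with each control period).
- grab_frame(name): name is "scene" or "top" or "wrist"; returns the picture (420x560x3 uint8, blue, green, red); there is no depth.
- camera_model(name): a dict with "K" (3x3 intrinsics, pixels), "R" (3x3) and "t" (3): a world point X has camera coordinates R X + t; the wrist camera has in their place "mount" (4x4, takes a point from camera to tool coordinates, whose origin is the TCP and whose axes are the flange's). Camera axes: x right, y down, z forward; pixel columns grow to the right and rows downward; lengths in mm; the calibration is good to about 2 mm. A picture is of the moment at which its call begins: read the wrist's pose just before it. camera_model takes no time and is no camera call.
- env.job_done(): hands the job in; it is judged then, once.
Trained networks look in the newest picture that a camera, given by its name, has taken for a name from the list of things; names that differ only in an ending like _2 or _b are one class to them, and where a whole thing is asked for, a point or a joint stands for the part that bears it (a point fixed in the world has none). Each returns a list of dicts, best first, with "p" (0 to 1); they miss things now and then, are a little off and sometimes report something else, mostly with a low value. They report only what shows in the picture. A call takes as long as a camera call. They do not tell look-alikes from the thing itself.
- models.search_frame(name, camera): "point" ([x, y, z] in mm, in world coordinates, good to about 4 mm: the middle of the surface that is visible of it).
The state is a dict: "time_s": time; "qpos": joint angles; "qvel": joint speeds; "effort": joint torques, N m; "ee_pos": TCP position; "ee_rot": TCP orientation; "force": force on the tool from outside, world axes, zero at the start; "torque": the same for the moment, N m; "gripper_width": finger opening in mm; "gripper_force": force on a finger pad.
Only numpy, scipy, OpenCV 4.12 (cv2) and the standard library are available. Lean on these libraries where they do the work, as an engineer would, in place of code of your own. Each camera call takes 0.05 s, during which the arm holds its last target. There are 200 camera calls.

### The job

Pick up the yellow-handled hook from its stand, put its prong down into the red eye of the red-fronted tray, and with the hook alone drag that tray out of the plywood rack until the hidden spring catch in the rack clicks into the tray's notch; feel for it, and pull gently, never with more than 20 N and never with the gripper on the tray. Then unhook and lay the hook back on its stand as it was, leaving the green tray and everything else where they are.

Things in the scene. Friction and masses are not known exactly. Their poses are not given: they have to be found in the camera images.
- hook: Pull hook, 120 g. Yellow handle block 120 (x) x 22 (y) x 26 (z) mm, origin at the centre of its underside. A 7 mm steel rod leaves its +x end 13 mm above the underside, runs to x = 132 mm, then turns down as a prong that rakes slightly back to its tip (126, 0, -34.5) mm. Grip the handle's middle from above across y (22 mm), with 40 N or more: the pull tries to turn it.
- hook_tip (a point): Lowest point of the hook's prong, at (126, 0, -34.5) mm in the hook's frame; same axes as the hook.
- stand: Dark wooden stand fixed to the bench, base 130 x 60 mm, origin centre of underside. Two posts at x = -46 and +46 mm (18 mm long) carry the hook's handle with its underside at z = 50 mm, between cheeks 32 mm apart in y that rise to z = 60; open between the posts for fingers. The hook starts here, origin at (0, 0, 50) mm, axes as the stand's, prong hanging beyond the +x end.
- rack: Plywood rack fixed to the bench, 220 (x) x 288 (y) x 97 mm (z), origin centre of underside. Two bays side by side (centres y = +69 and -69 mm, 126 mm wide, 85 mm high), no floor: the trays slide on the bench. The bays open to the rack's -x, the way the trays pull out. Either tray may be in either bay.
- tray_red: Loose red-fronted tray of gouges, 200 (x) x 120 (y) x 45 mm, 0.4 to 0.65 kg, origin centre of underside, front at -x. Slides along the rack's x, 3 mm play each side. Its covered rear carries a hump, a notch, then a rigid stop that cannot pass the catch. Sliding takes 1 to 5 N; the hump 4 to 9 N more, then the pull drops as the catch falls in the notch (5 mm play).
- tray_red_eye (a point): Centre of the red tray's eye: a flat, horizontal red-painted steel ring of 6 mm wire (hole 18 mm, outside 30 mm) at mid-height 25 mm above the bench, its centre 40 mm in front of the tray's front. Axes as the tray. The prong goes down through it with the rod above; the prong tip may go down to about 8 mm above the bench.
- tray_green: The other tray, same make and size but with a green front and eye; it stays where it is.
- catch (a joint): Lift (m) of the hidden catch's spring roller under the rack's roof. 0: free, hump not yet there; 0.006: on the hump's crest; 0.003: clicked into the notch. The hump meets it after 40 to 100 mm of pull, differently each time; the crest comes 12 mm after first contact, the notch's middle 8 mm after the crest, the rigid stop 2 mm later.
- jar: amber glass jar with steel lid, 64 mm across, 90 mm tall, standing on the rack's roof; a bystander
- paint_can: blue can, 72 mm across, 85 mm tall, standing on the rack's roof; a bystander
- glue: white glue bottle, 52 mm across, 160 mm tall; a bystander
- mug: white mug, 76 mm across, 90 mm tall; a bystander
- screwdriver: screwdriver lying on the bench; a bystander
- hammer: hammer lying on the bench; a bystander
- sander: cork sanding block with a wooden grip, 110 x 60 x 42 mm; a bystander
Not all that is in view belongs to the job. Of the things that look like the hook, the smaller one is meant. Of the things that look like the stand, the larger one is meant.

How it is judged:
By the outcome, as a careful person would: the job done as asked, in the order asked, and still so for the second after the job is handed in, with the robot touching nothing.
It also fails if it takes over 72 s, if anything falls off the work surface, if the arm or the gripper's body presses on something with over 40 N, if the wrist force passes 120 N, or if a joint passes its speed limit or range.

## Working session

There is one attempt and no reset: what is moved stays moved. The work goes in short steps, Python scripts to look and compute and a shell command to move; the robot and the scene stay as the last step left them, time stands still between calls to the robot, and variables do not carry over. Pictures are saved under pics/ and viewed, at most 12 in all, crops included, and the job is handed in when it is done.

```bash
mkdir -p pics
cat > h.py <<'E'
import numpy as np,cv2
from workcell import env,grab_frame,camera_model,models
from scipy.spatial.transform import Rotation as Ro
def pix(cam,X):
    c=camera_model(cam);p=np.array(c["K"])@(np.array(c["R"])@np.array(X,float)+np.array(c["t"]).ravel());return p[:2]/p[2]
def ray(cam,uv,z):
    c=camera_model(cam);R=np.array(c["R"]);t=np.array(c["t"]).ravel()
    o=-R.T@t;d=R.T@np.linalg.solve(np.array(c["K"]),[uv[0],uv[1],1.]);return o+d*(z-o[2])/d[2]
def wcam(s):
    c=camera_model("wrist");M=np.array(c["mount"]);R=Ro.from_euler("xyz",s["ee_rot"],degrees=True).as_matrix()
    Rc=R@M[:3,:3];o=R@M[:3,3]+np.array(s["ee_pos"]);return np.array(c["K"]),Rc,o
def wray(s,uv,z):
    K,Rc,o=wcam(s);d=Rc@np.linalg.solve(K,[uv[0],uv[1],1.]);return o+d*(z-o[2])/d[2]
def wpix(s,X):
    K,Rc,o=wcam(s);p=K@(Rc.T@(np.array(X,float)-o));return p[:2]/p[2]
E
python3 - <<'E'
from h import *
for c in("scene","top"):
    im=grab_frame(c);cv2.imwrite(f"pics/{c}0.png",im)
a=cv2.imread("pics/scene0.png");b=cv2.imread("pics/top0.png")
cv2.imwrite("pics/a.png",cv2.resize(np.vstack([a,b]),None,fx=.714,fy=.714) if 0 else b)
s=env.state();print(s)
for n in("hook","stand","rack","tray_red","tray_red_eye","hook_tip","tray_green"):
    for c in("top","scene"):
        print(n,c,[(np.round(d["p"],2),np.round(d["point"]),np.round(pix(c,d["point"]))) for d in models.search_frame(n,c)])
E
```

```text
{'time_s': 0.1, 'qpos': array([ 7.06463478e+01,  1.83454192e+01,  8.96975602e+01, -1.89440738e-03,
        7.20445783e+01, -1.14590841e+00]), 'qvel': array([-1.40159525e-04, -1.15498797e-01, -2.31003159e-01, -5.60147884e-02,
       -3.44915451e-02, -5.86627972e-02]), 'effort': array([ 1.85101191e-03, -4.13331556e+01, -2.32511437e+01,  7.29592913e-02,
        4.21386876e-02, -5.96971722e-05]), 'ee_pos': array([179.53391342, 545.80417046, 224.24257622]), 'ee_rot': array([-1.79912424e+02,  4.98640459e-05,  1.61792842e+02]), 'force': array([ 0.00393605,  0.32118693, -0.30038103]), 'torque': array([ 0.05981293,  0.02329998, -0.06462649]), 'gripper_force': 0.0, 'gripper_width': 90.78631419153812}
hook top [(np.float64(0.94), array([ 240., -185.,   28.]), array([362., 295.])), (np.float64(0.59), array([504., 301.,  74.]), array([201., 206.]))]
hook scene [(np.float64(0.75), array([ 248., -183.,   26.]), array([280., 127.])), (np.float64(0.64), array([507., 302.,  70.]), array([339., 264.]))]
stand top [(np.float64(0.94), array([608., 177.,   5.]), array([244., 176.])), (np.float64(0.79), ar
[... 425 characters left out ...]
134.,   25.]), array([228., 182.]))]
tray_red_eye top []
tray_red_eye scene [(np.float64(0.73), array([ 515., -127.,   28.]), array([230., 182.]))]
hook_tip top [(np.float64(0.78), array([ 237., -183.,   26.]), array([361., 295.])), (np.float64(0.6), array([498., 295.,  74.]), array([203., 208.])), (np.float64(0.19), array([ 684., -288.,  186.]), array([407., 138.]))]
hook_tip scene [(np.float64(0.74), array([ 251., -180.,   31.]), array([280., 126.])), (np.float64(0.7), array([511., 303.,  78.]), array([339., 263.]))]
tray_green top [(np.float64(0.61), array([ 654., -122.,   26.]), array([340., 160.]))]
tray_green scene [(np.float64(0.75), array([ 657., -124.,   31.]), array([194., 209.]))]
```

View pics/top0.png

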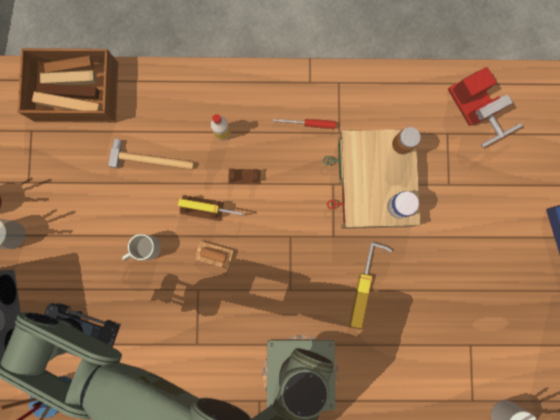

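View pics/scene0.png

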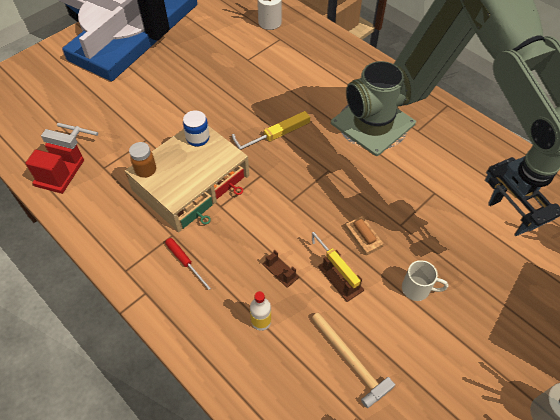

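Look-alikes: hook candidates are the big yellow hook on the bench (top 362,298) and the small one on the stand (top 199,206). Stand candidates are the larger one under the small hook (201,208) and the small empty one (244,176). I choose the small hook on the larger stand, and its red eye is at top (334,204). Next I check the choice in a crop and measure the orientations.

```bash
cat >> h.py <<'E'
def plan(P,yaw,n,start=None):
    """equal rows to pose (P, tool down, yaw)"""
    s=env.state();p=np.array(s["ee_pos"]) if start is None else np.array(start[:3],float)
    R=Ro.from_euler("xyz",s["ee_rot"],degrees=True) if start is None else Ro.from_euler("xyz",[180,0,start[3]],degrees=True)
    y0=R.as_euler("xyz",degrees=True)[2];dy=(yaw-y0+180)%360-180
    G=Ro.from_euler("xyz",[180,0,yaw],degrees=True)
    rv=(R.inv()*G).as_rotvec(degrees=True)/n;d=(np.array(P,float)-p)/n;out=[]
    for i in range(n):
        out.append(" ".join(f"{v:g}" for v in np.r_[np.round(R.inv().apply(d),1),np.round(rv,2)]+0.));R=R*Ro.from_rotvec(rv,degrees=True)
    print("; ".join(out));
E
python3 - <<'E'
from h import *
b=cv2.imread("pics/top0.png")
c1=cv2.resize(b[165:250,160:280],None,fx=5,fy=5,interpolation=cv2.INTER_CUBIC)
cv2.imwrite("pics/crop1.png",c1)
h=cv2.cvtColor(b,cv2.COLOR_BGR2HSV);m=cv2.inRange(h,(22,150,120),(34,255,255))
roi=np.zeros_like(m);roi[190:225,165:235]=m[190:225,165:235]
pts=np.argwhere(roi)[:,::-1];r=cv2.minAreaRect(pts.astype(np.float32));print(r)
bx=cv2.boxPoints(r);print([ray("top",p,76)[:2].round() for p in bx], ray("top",r[0],76))
for uv in((341,131),(345,227),(334,204),(342,130),(417,129)):print(uv,ray("top",uv,97 if uv[0]!=334 else 25).round(1))
plan([520,330,235],83,12)
E
```

```text
((197.78256225585938, 205.37521362304688), (39.79399108886719, 8.181541442871094), 9.865806579589844)
[array([502., 370.]), array([527., 367.]), array([507., 250.]), array([483., 253.])] [504.49623165 309.9326618   76.        ]
(341, 131) [ 728.4 -116.5   97. ]
(345, 227) [ 440.9 -126.    97. ]
(334, 204) [ 516.6 -102.9   25. ]
(342, 130) [ 731.5 -119.5   97. ]
(417, 129) [ 736.3 -344.7   97. ]
-32.6 -8.3 -0.8 0 0 6.57; -33.3 -4.5 -0.8 0 0 6.57; -33.6 -0.6 -0.8 0 0 6.57; -33.4 3.2 -0.8 0 0 6.57; -32.9 7 -0.8 0 0 6.57; -31.8 10.7 -0.8 0 0 6.57; -30.4 14.3 -0.8 0 0 6.57; -28.6 17.7 -0.8 0 0 6.57; -26.4 20.8 -0.8 0 0 6.57; -23.8 23.7 -0.8 0 0 6.57; -20.9 26.3 -0.8 0 0 6.57; -17.8 28.5 -0.8 0 0 6.57
```

View pics/crop1.png

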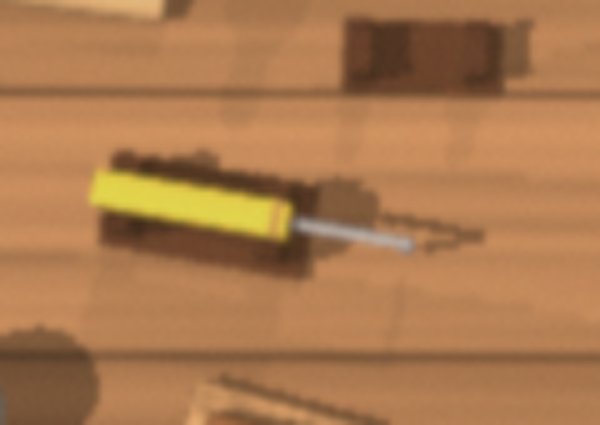

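The crop shows the small yellow hook (crop 190,205) on the large dark stand, with its rod pointing to (410,245) and the smaller empty stand above right at (430,55). The choice is right, so I'm moving above it.

```bash
python3 -m crank '-1 -33 -8 -1 0 0 6.6; -1 -33 -4 -1 0 0 6.6; -1 -33 -1 -1 0 0 6.6; -1 -33 3 -1 0 0 6.6; -1 -33 7 -1 0 0 6.6; -1 -32 11 -1 0 0 6.6; -1 -30 14 -1 0 0 6.6; -1 -29 18 -1 0 0 6.6; -1 -26 21 -1 0 0 6.6; -1 -24 24 -1 0 0 6.6'; python3 -m crank '-1 -21 26 0 0 0 8; -1 -18 28 0 0 0 8; -1 0 0 0 0 0 0; -1 0 0 0 0 0 0'
python3 - <<'E'
from h import *
s=env.state();im=grab_frame("wrist");cv2.imwrite("pics/w1.png",im);np.save("w1.npy",s,allow_pickle=True)
print(s["ee_pos"],s["ee_rot"])
h=cv2.cvtColor(im,cv2.COLOR_BGR2HSV);m=cv2.inRange(h,(22,150,100),(34,255,255))
n,l,st,ce=cv2.connectedComponentsWithStats(m);i=1+st[1:,4].argmax()
r=cv2.minAreaRect(np.argwhere(l==i)[:,::-1].astype(np.float32));print(r,st[i])
print([wray(s,p,76)[:2].round(1) for p in cv2.boxPoints(r)],wray(s,r[0],76))
E
```

```text
time_s: 2.05
ee_pos: [463.7, 365.6, 235.0]
ee_rot: [180.0, -0.0, 95.6]
force: [0.1, 0.4, 0.6]
gripper_width: 91.0
gripper_force: 0.0
time_s: 2.55
ee_pos: [517.6, 329.1, 234.8]
ee_rot: [-180.0, -0.0, 79.8]
force: [0.1, 0.3, -0.4]
gripper_width: 91.3
gripper_force: 0.0
[517.56867958 329.13383157 234.8287606 ] [-1.79950961e+02 -7.09056557e-03  7.98492847e+01]
((273.5, 201.5), (113.0, 23.0), 90.0) [ 262  145   24  114 2506]
[array([506.2, 372.1]), array([526.4, 368.5]), array([507.4, 261.3]), array([485.5, 265.2])] [506.8112555  319.11756978  76.        ]
```

View pics/w1.png

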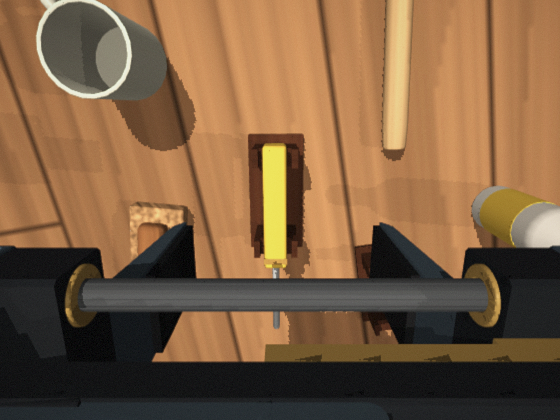

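The wrist view shows the handle at u 263–286, v 143–265, aligned with the image vertical, so yaw 80 is right. The handle centre is near (505.5, 311).

```bash
python3 -m crank '-1 -20 -9 20 0 0 0; -1 0 0 40 0 0 0; -1 0 0 30 0 0 0; -1 0 0 0 0 0 0'
python3 - <<'E'
from h import *
s=env.state();im=grab_frame("wrist");cv2.imwrite("pics/w2.png",im)
print(s["ee_pos"],s["ee_rot"])
h=cv2.cvtColor(im,cv2.COLOR_BGR2HSV);m=cv2.inRange(h,(18,130,80),(36,255,255))
n,l,st,ce=cv2.connectedComponentsWithStats(m);i=1+st[1:,4].argmax()
r=cv2.minAreaRect(np.argwhere(l==i)[:,::-1].astype(np.float32));print(r,st[i])
print([wray(s,p,76)[:2].round(1) for p in cv2.boxPoints(r)],wray(s,r[0],76))
R=Ro.from_euler("z",-100,degrees=True)
for q in((-60,-11,26),(-60,11,26),(60,11,26),(60,-11,26),(126,0,-34.5)):print(wpix(s,R.apply(q)+[505.5,311,50]).round(1))
E
```

```text
time_s: 3.1
ee_pos: [503.5, 310.7, 143.0]
ee_rot: [-179.8, 0.2, 79.9]
force: [0.9, -0.2, 0.1]
gripper_width: 91.4
gripper_force: 0.0
[503.45079396 310.66398247 143.01292628] [-179.75875008    0.18896316   79.89924689]
((287.0, 202.0), (152.0, 34.0), 90.0) [ 270  126   35  153 5073]
[array([506. , 372.9]), array([526.9, 369.2]), array([510.2, 265.9]), array([486.7, 270.1])] [507.98015493 322.56691605  76.        ]
[268.9 127.7]
[304.1 127.6]
[301.6 298.9]
[270.8 298.8]
[285.7 327.8]
```

View pics/w2.png

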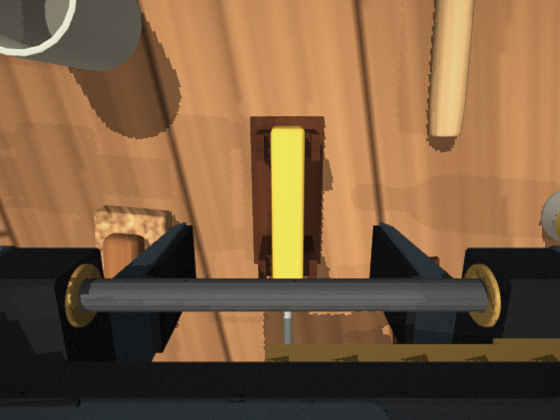

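The predicted handle outline matches the picture to about 1 px (far end v≈127, u 271–305). Now I descend and grip.

```bash
python3 -m crank '-1 1 2.5 30 0 0 0; -1 0 0 30 0 0 0; -1 0 0 20 0 0 0; -1 0 0 5 0 0 0; -1 0 0 0 0 0 0; 0.2 0 0 0 0 0 0; 0.5 0 0 0 0 0 0; 1 0 0 0 0 0 0; 1 0 0 0 0 0 0; 1 0 0 0 0 0 0' 55; python3 -m crank '1 0 0 0 0 0 0; 1 0 0 0 0 0 0;1 0 0 0 0 0 0'
```

```text
time_s: 4.4
ee_pos: [508.3, 311.4, 60.0]
ee_rot: [180.0, -0.0, 79.8]
force: [1.1, -0.8, 0.9]
gripper_width: 44.0
gripper_force: 0.0
time_s: 4.78
ee_pos: [508.2, 311.3, 59.9]
ee_rot: [-180.0, 0.0, 79.8]
force: [-0.6, -0.1, 0.3]
gripper_width: 21.8
gripper_force: 55.0
```

```bash
python3 - <<'E'
from h import *
plan([440,-150,280],92,12,[508,311,275,79.8])
E
python3 -m crank '1 0 0 -10 0 0 0; 1 0 0 -25 0 0 0; 1 0 0 -45 0 0 0; 1 0 0 -45 0 0 0; 1 0 0 -45 0 0 0; 1 0 0 -45 0 0 0; 1 0 0 0 0 0 0'
python3 - <<'E'
from h import *
s=env.state();R=Ro.from_euler("z",s["ee_rot"][2]-180,degrees=True);o=np.array(s["ee_pos"])-[0,0,9.9]
print(o,s["gripper_width"])
# red eye from top & scene
for c in("top","scene"):
    im=grab_frame(c);cv2.imwrite(f"pics/{c}1.png",im)
    print(c,"pred tip",pix(c,R.apply([126,0,-34.5])+o).round(1),[(round(float(d["p"]),2),np.round(d["point"])) for d in models.search_frame("tray_red_eye",c)])
E
```

```text
-38.8 1.2 -0.4 0 0 -1.02; -38.8 0.5 -0.4 0 0 -1.02; -38.8 -0.2 -0.4 0 0 -1.02; -38.8 -0.8 -0.4 0 0 -1.02; -38.8 -1.5 -0.4 0 0 -1.02; -38.8 -2.2 -0.4 0 0 -1.02; -38.7 -2.9 -0.4 0 0 -1.02; -38.7 -3.6 -0.4 0 0 -1.02; -38.6 -4.3 -0.4 0 0 -1.02; -38.5 -5 -0.4 0 0 -1.02; -38.4 -5.6 -0.4 0 0 -1.02; -38.3 -6.3 -0.4 0 0 -1.02
time_s: 5.65
ee_pos: [509.9, 312.2, 279.9]
ee_rot: [179.6, -0.4, 79.8]
force: [-0.1, 0.5, -1.7]
gripper_width: 22.0
gripper_force: 55.0
[509.87435977 312.24198514 269.97982078] 21.96364081735909
top pred tip [233.8 205.6] [(0.69, array([ 517., -130.,   25.]))]
scene pred tip [316.5 198.5] [(0.72, array([ 513., -130.,   30.]))]
```

```bash
python3 -m crank '1 -39 1 0 0 0 -1; 1 -39 0 0 0 0 -1; 1 -39 0 0 0 0 -1; 1 -39 -1 0 0 0 -1; 1 -39 -1.5 0 0 0 -1; 1 -39 -2 0 0 0 -1; 1 -39 -3 0 0 0 -1; 1 -39 -4 0 0 0 -1; 1 -39 -4 0 0 0 -1; 1 -38 -5 0 0 0 -1'; python3 -m crank '1 -38 -6 0 0 0 -1; 1 -38 -6 0 0 0 -1; 1 0 0 0 0 0 0; 1 0 0 0 0 0 0'
python3 - <<'E'
from h import *
s=env.state();im=grab_frame("wrist");cv2.imwrite("pics/w3.png",im);print(s["ee_pos"],s["ee_rot"])
np.save("w3.npy",np.r_[s["ee_pos"],s["ee_rot"]])
print("eye pred",wpix(s,[517,-103,25]))
E
```

```text
time_s: 7.1
ee_pos: [449.0, -75.3, 273.4]
ee_rot: [-179.8, -0.0, 89.8]
force: [0.6, -0.2, -1.5]
gripper_width: 21.5
gripper_force: 55.0
time_s: 7.6
ee_pos: [438.1, -149.7, 273.9]
ee_rot: [-179.9, -0.1, 91.8]
force: [0.1, -0.3, -1.2]
gripper_width: 21.8
gripper_force: 55.0
[ 438.07986811 -149.73531553  273.9374578 ] [-1.79889666e+02 -8.99245872e-02  9.17638906e+01]
eye pred [354.29684092 133.36987426]
```

View pics/w3.png

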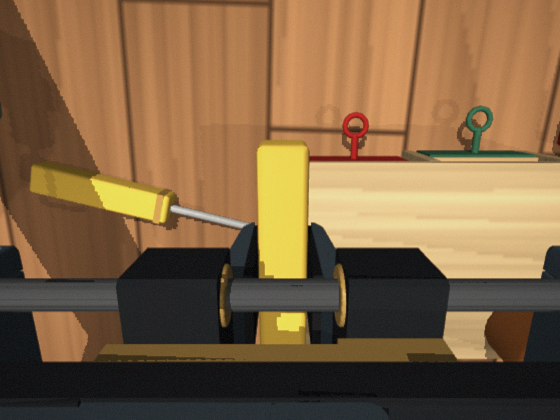

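The wrist view shows the red eye ring centred near (355,126), the green eye at (480,119), and the rack front parallel to the image rows. So yaw 91.8 matches the rack. Next I measure the eye and the hook in the hand.

Run:
```python
from h import *
v=np.load("w3.npy");s=dict(ee_pos=v[:3],ee_rot=v[3:]);im=cv2.imread("pics/w3.png")
h=cv2.cvtColor(im,cv2.COLOR_BGR2HSV);m=cv2.inRange(h,(0,150,70),(8,255,255))|cv2.inRange(h,(172,150,70),(180,255,255))
m[:100]=0;m[139:]=0;m[:,:335]=0;m[:,376:]=0
ys,xs=np.nonzero(m);c,r=cv2.minEnclosingCircle(np.c_[xs,ys].astype(np.float32));print(c,r,xs.min(),xs.max(),ys.min(),ys.max())
c=((xs.min()+xs.max())/2,(ys.min()+xs.max()-xs.min()+ys.min())/2);print("eye",c,wray(s,c,25))
for u in((310,159),(405,158)):print("redfront",wray(s,u,45))
for u in((310,163),(550,163)):print("roof",wray(s,u,97))
# hook in hand: handle top corners vs prediction
R=Ro.from_euler("z",s["ee_rot"][2]-180,degrees=True);o=v[:3]-[0,0,9.9]
for q in((-60,-11,26),(-60,11,26),(60,11,26),(60,-11,26)):print(wpix(s,R.apply(q)+o).round(1))
hm=cv2.inRange(h,(20,130,60),(36,255,255));row=[(y,np.nonzero(hm[y,240:330])[0]) for y in(150,170,190,210,225)]
print([(y,a.min()+240,a.max()+240) for y,a in row if len(a)]);col=np.nonzero(hm[100:200,283])[0];print(col.min()+100)
# top check
t=cv2.imread("pics/top1.png");hh=cv2.cvtColor(t,cv2.COLOR_BGR2HSV);m=cv2.inRange(hh,(0,140,60),(8,255,255))|cv2.inRange(hh,(172,140,60),(180,255,255))
m2=np.zeros_like(m);m2[195:214,325:344]=m[195:214,325:344];ys,xs=np.nonzero(m2);print("top ring px",xs.min(),xs.max(),ys.min(),ys.max())
x0=xs.min();print(ray("top",(x0-.5+30/2/2.95,(ys.min()+ys.max())/2),25))
```

```text
(355.0655822753906, 124.86885070800781) 13.746228218078613 342 368 112 138
eye (np.float64(355.0), np.float64(125.0)) [517.00955088 -93.73252878  25.        ]
redfront [ 466.82054341 -130.78566589   45.        ]
redfront [ 570.74081569 -126.41212771   45.        ]
roof [ 462.8705652  -127.22226843   97.        ]
roof [ 691.00348778 -120.02666296   97.        ]
[255.8 142.6]
[310.7 142.6]
[305.5 390.2]
[260.5 390.1]
[(150, np.int64(257), np.int64(308)), (170, np.int64(257), np.int64(308)), (190, np.int64(257), np.int64(307)), (210, np.int64(258), np.int64(307)), (225, np.int64(258), np.int64(307))]
140
top ring px 327 343 197 210
[518.11863943 -95.40302762  25.        ]
```

Run:
```python
from h import *
v=np.load("w3.npy");s=dict(ee_pos=v[:3],ee_rot=v[3:]);print("cam",wcam(s)[2])
im=cv2.imread("pics/w3.png");t=cv2.imread("pics/top1.png");sc=cv2.imread("pics/scene1.png")
pe=[517,-93.7,25];R=Ro.from_euler("z",-88.2,degrees=True)
def crop(a,c,w,k,pf):
    x,y=int(c[0]-w),int(c[1]-w*.75);o=cv2.resize(a[y:y+int(1.5*w),x:x+2*w],(400,300),interpolation=cv2.INTER_CUBIC);f=400/(2*w)
    for q,col in k:
        p=(np.array(pf(q))+.5-[x,y])*f;cv2.circle(o,tuple(int(e) for e in p),3,col,-1)
    return o
k=[(pe,(255,255,255))]+[(R.apply([40,d,z])+pe,(255,0,255)) for d in(-60,60) for z in(20,)]+[(R.apply([15*np.cos(a),15*np.sin(a),0])+pe,(255,255,0)) for a in np.arange(0,6.28,.785)]
o=np.vstack([np.hstack([crop(im,(365,135),60,k,lambda q:wpix(s,q)),crop(t,(338,200),24,k,lambda q:pix("top",q))]),
 np.hstack([crop(sc,pix("scene",pe),36,k,lambda q:pix("scene",q)),crop(sc,pix("scene",pe),36,[],None)])])
cv2.imwrite("pics/c2.png",o)
```

```text
cam [435.82539929 -75.61502218 433.66065035]
```

View pics/c2.png

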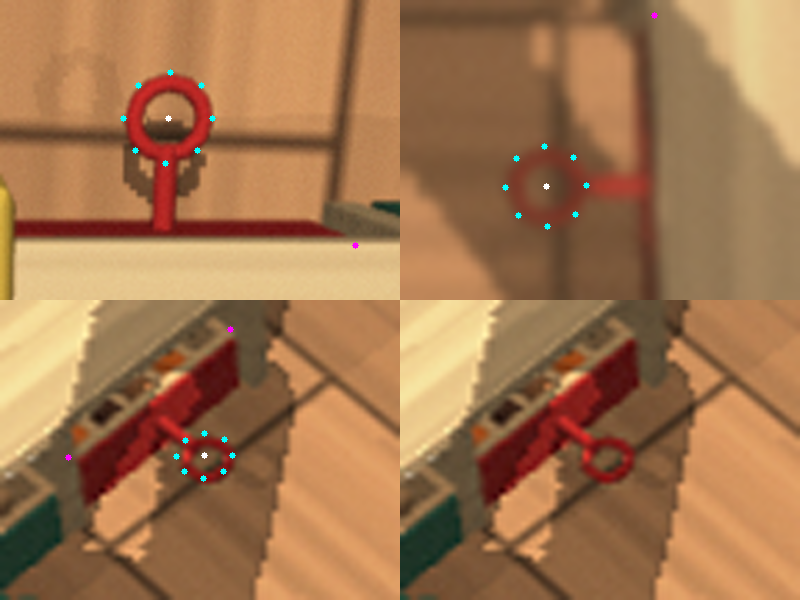

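All three cameras agree on the eye to within about 2 mm: centre (517,-93.5). The front plate is a little lower than I assumed. Next is the move to above the eye.

```bash
python3 -m crank '1 36 16 0 0 0 0; 1 36 16 0 0 0 0; 1 36 16 0 0 0 0; 1 36 16 0 0 0 0; 1 36 17 0 0 0 0; 1 0 0 45 0 0 0; 1 0 0 45 0 0 0; 1 0 0 45 0 0 0; 1 0 0 40 0 0 0; 1 0 0 0 0 0 0'; python3 -m crank '1 0 0 0 0 0 0'
python3 - <<'E'
from h import *
s=env.state();print(s["ee_pos"],s["ee_rot"])
v=np.array(s["ee_pos"]);R=Ro.from_euler("z",s["ee_rot"][2]-180,degrees=True);o=v-[0,0,9.9]+R.apply([-1,0,0])
k=[([517,-93.5,25],(255,255,255)),(R.apply([126,0,-34.5])+o,(255,255,0)),(R.apply([60,0,13])+o,(255,0,255)),(R.apply([132,0,16.5])+o,(255,0,255))]
print("tip",k[1][0])
L=[]
for c in("scene","top"):
    a=grab_frame(c);cv2.imwrite(f"pics/{c}2.png",a);p0=pix(c,[517,-70,40]);w=44
    x,y=int(p0[0]-w),int(p0[1]-w*.75);b=a[y:y+66,x:x+88]
    b1=cv2.resize(b,(400,300),interpolation=cv2.INTER_CUBIC);b2=b1.copy()
    for q,col in k:cv2.circle(b1,tuple(int(e) for e in (pix(c,q)+.5-[x,y])*400/88),3,col,-1)
    L.append(np.hstack([b1,b2]))
cv2.imwrite("pics/c3.png",np.vstack(L))
E
```

```text
time_s: 8.9
ee_pos: [511.1, 33.2, 97.3]
ee_rot: [-179.6, -0.0, 91.9]
force: [0.2, 0.9, -1.0]
gripper_width: 21.6
gripper_force: 55.0
time_s: 9.02
ee_pos: [514.9, 32.9, 101.2]
ee_rot: [179.9, -0.0, 91.8]
force: [0.6, -0.2, -1.6]
gripper_width: 21.6
gripper_force: 55.0
[514.88990413  32.88150662 101.24695888] [ 1.79869312e+02 -1.28321632e-02  9.18473868e+01]
tip [518.91957855 -92.05352339  56.84695888]
```

View pics/c3.png

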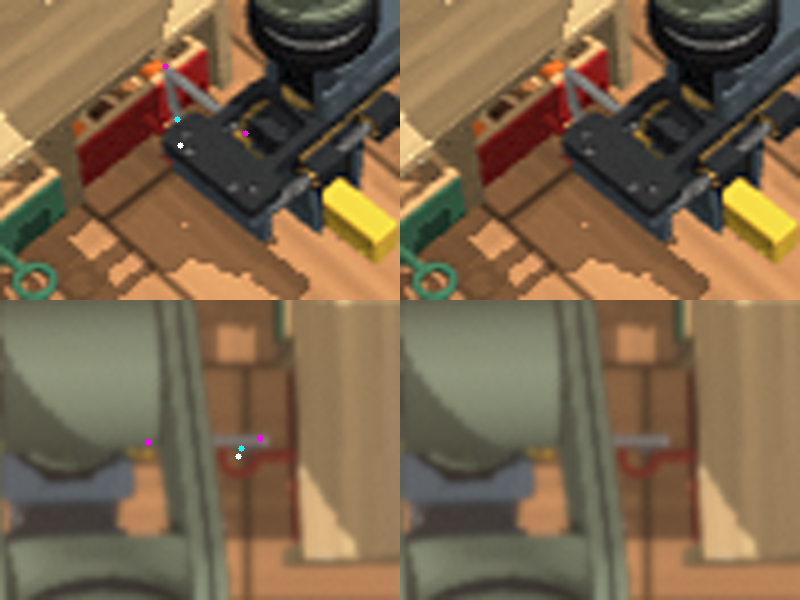

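The scene and top crops show the rod and prong over the ring, within about 2 mm of prediction. Now I lower the prong in small steps, watching the force.

```bash
python3 -m crank '1 0 -1 10 0 0 0; 1 0 0 10 0 0 0; 1 0 0 0 0 0 0; 1 0 0 0 0 0 0'; python3 -m crank '1 0 0 4 0 0 0; 1 0 0 4 0 0 0; 1 0 0 0 0 0 0'; python3 -m crank '1 0 0 4 0 0 0; 1 0 0 4 0 0 0; 1 0 0 0 0 0 0'
```

```text
time_s: 9.62
ee_pos: [512.9, 32.1, 79.8]
ee_rot: [-180.0, -0.0, 91.8]
force: [-1.1, 0.4, -0.8]
gripper_width: 22.0
gripper_force: 55.0
time_s: 10.0
ee_pos: [512.5, 32.1, 71.5]
ee_rot: [-180.0, -0.0, 91.8]
force: [-0.1, -0.2, -1.2]
gripper_width: 21.6
gripper_force: 55.0
time_s: 10.38
ee_pos: [512.5, 32.2, 63.5]
ee_rot: [-179.9, -0.0, 91.8]
force: [0.4, -0.1, -1.7]
gripper_width: 21.8
gripper_force: 55.0
```

```bash
python3 -m crank '1 0 0 4 0 0 0; 1 0 0 4 0 0 0; 1 0 0 0 0 0 0'; python3 -m crank '1 2 0 0 0 0 0; 1 2 0 0 0 0 0; 1 2 0 0 0 0 0; 1 0 0 0 0 0 0';  python3 -m crank '1 2 0 0 0 0 0; 1 2 0 0 0 0 0; 1 2 0 0 0 0 0; 1 0 0 0 0 0 0'
python3 - <<'E'
from h import *
for c in("scene","top"):
    a=grab_frame(c);cv2.imwrite(f"pics/{c}3.png",a)
s=env.state();print(s["force"],s["torque"])
E
```

```text
time_s: 10.75
ee_pos: [512.6, 32.1, 55.5]
ee_rot: [-180.0, -0.0, 91.8]
force: [0.0, -0.0, -1.9]
gripper_width: 21.6
gripper_force: 55.0
time_s: 11.25
ee_pos: [512.7, 38.3, 56.0]
ee_rot: [180.0, -0.0, 91.8]
force: [-0.2, -1.2, -0.6]
gripper_width: 21.8
gripper_force: 55.0
time_s: 11.75
ee_pos: [512.4, 43.8, 55.9]
ee_rot: [-180.0, 0.0, 91.8]
force: [0.2, -3.8, -1.3]
gripper_width: 22.0
gripper_force: 55.0
[ 0.27314436 -4.553747   -2.34214136] [-0.86429159  0.01836282 -0.02919403]
```

The hook is engaged (about 4 N). I pull most of the free travel at a steady, slow pace.

```bash
python3 -m crank '1 3 0 0 0 0 0; 1 3 0 0 0 0 0; 1 3 0 0 0 0 0; 1 3 0 0 0 0 0; 1 3 0 0 0 0 0'; python3 -m crank '1 3 0 0 0 0 0; 1 3 0 0 0 0 0; 1 3 0 0 0 0 0; 1 3 0 0 0 0 0'; python3 -m crank '1 2 0 0 0 0 0; 1 2 0 0 0 0 0'; python3 -m crank '1 2 0 0 0 0 0; 1 2 0 0 0 0 0'; python3 -m crank '1 2 0 0 0 0 0; 1 2 0 0 0 0 0'
```

```text
time_s: 12.48
ee_pos: [512.0, 59.4, 55.9]
ee_rot: [-180.0, -0.0, 91.8]
force: [0.3, -3.9, -2.0]
gripper_width: 21.6
gripper_force: 55.0
time_s: 12.98
ee_pos: [511.6, 71.3, 55.9]
ee_rot: [180.0, -0.0, 91.8]
force: [-0.5, -4.0, -1.9]
gripper_width: 21.7
gripper_force: 55.0
time_s: 13.22
ee_pos: [511.5, 75.2, 55.9]
ee_rot: [180.0, -0.0, 91.8]
force: [-0.6, -4.5, -0.9]
gripper_width: 21.8
gripper_force: 55.0
time_s: 13.48
ee_pos: [511.4, 79.2, 55.9]
ee_rot: [-180.0, -0.0, 91.8]
force: [0.3, -4.8, -2.2]
gripper_width: 21.7
gripper_force: 55.0
time_s: 13.72
ee_pos: [511.3, 83.2, 55.9]
ee_rot: [180.0, -0.0, 91.8]
force: [0.2, -3.9, -1.3]
gripper_width: 21.8
gripper_force: 55.0
```

```bash
python3 -m crank '1 2 0 0 0 0 0'|grep -E "pos|force: \["; python3 -m crank '1 2 0 0 0 0 0'|grep -E "pos|force: \["; python3 -m crank '1 2 0 0 0 0 0'|grep -E "pos|force: \["; python3 -m crank '1 2 0 0 0 0 0'|grep -E "pos|force: \["; python3 -m crank '1 2 0 0 0 0 0'|grep -E "pos|force: \["
```

```text
ee_pos: [511.2, 85.2, 55.9]
force: [0.1, -3.4, -1.6]
ee_pos: [511.1, 87.2, 55.9]
force: [0.7, -4.4, -1.4]
ee_pos: [511.1, 89.2, 55.9]
force: [-0.3, -4.1, -1.3]
ee_pos: [511.0, 91.2, 55.9]
force: [-0.3, -4.2, -1.2]
ee_pos: [510.9, 93.2, 55.9]
force: [-0.6, -3.4, -1.8]
```

Run:
```python
from h import *
s=env.state();print(s["ee_pos"],s["force"])
a=cv2.imread("pics/top0.png");b=grab_frame("top");cv2.imwrite("pics/top4.png",b)
h=cv2.cvtColor(b,cv2.COLOR_BGR2HSV);m=cv2.inRange(h,(0,140,60),(8,255,255))|cv2.inRange(h,(172,140,60),(180,255,255))
m[:170]=0;m[225:]=0;m[:,:250]=0;m[:,345:]=0;ys,xs=np.nonzero(m);print(xs.min() if len(xs) else None,xs.max() if len(xs) else None,ys.min() if len(xs) else None,ys.max() if len(xs) else None)
print([(np.round(d["p"],2),np.round(d["point"])) for d in models.search_frame("tray_red","top")])
```

```text
[510.92577803  93.22739559  55.92794755] [-0.60011509 -3.43235839 -1.80032617]
311 328 186 222
[(np.float64(0.88), array([ 516., -103.,   24.])), (np.float64(0.65), array([ 499., -278.,  184.]))]
```

```bash
for i in 1; do python3 -m crank '1 2 0 0 0 0 0'|grep -E "pos|force: \["; python3 -m crank '1 2 0 0 0 0 0'|grep -E "pos|force: \["; python3 -m crank '1 2 0 0 0 0 0'|grep -E "pos|force: \["; python3 -m crank '1 2 0 0 0 0 0'|grep -E "pos|force: \["; python3 -m crank '1 2 0 0 0 0 0'|grep -E "pos|force: \["; done
```

```text
ee_pos: [510.9, 95.1, 55.9]
force: [-0.8, -4.2, -1.1]
ee_pos: [510.8, 97.2, 55.9]
force: [-0.1, -3.4, -1.3]
ee_pos: [510.7, 99.2, 55.9]
force: [-0.4, -5.0, -1.4]
ee_pos: [510.7, 101.2, 55.9]
force: [1.0, -4.5, -1.4]
ee_pos: [510.6, 103.3, 55.9]
force: [-0.3, -3.7, -2.0]
```

```bash
python3 -m crank '1 2 0 0 0 0 0'|grep -E "pos|force: \["; python3 -m crank '1 2 0 0 0 0 0'|grep -E "pos|force: \["; python3 -m crank '1 2 0 0 0 0 0'|grep -E "pos|force: \["; python3 -m crank '1 2 0 0 0 0 0'|grep -E "pos|force: \["; python3 -m crank '1 2 0 0 0 0 0'|grep -E "pos|force: \["
```

```text
ee_pos: [510.6, 105.2, 55.9]
force: [-0.5, -4.7, -2.1]
ee_pos: [510.5, 107.2, 55.9]
force: [0.5, -3.7, -0.5]
ee_pos: [510.4, 109.2, 55.9]
force: [0.2, -3.1, -0.9]
ee_pos: [510.4, 111.2, 56.0]
force: [-0.0, -4.4, -0.5]
ee_pos: [510.3, 113.2, 55.9]
force: [-0.0, -3.9, -0.8]
```

```bash
python3 -m crank '1 2 0 0 0 0 0'|grep -E "pos|force: \["; python3 -m crank '1 2 0 0 0 0 0'|grep -E "pos|force: \["; python3 -m crank '1 2 0 0 0 0 0'|grep -E "pos|force: \["; python3 -m crank '1 2 0 0 0 0 0'|grep -E "pos|force: \["; python3 -m crank '1 2 0 0 0 0 0'|grep -E "pos|force: \["
```

```text
ee_pos: [510.2, 115.2, 55.9]
force: [-0.1, -4.8, -0.8]
ee_pos: [510.2, 117.2, 56.0]
force: [0.2, -4.8, -2.0]
ee_pos: [510.1, 119.2, 56.0]
force: [0.2, -4.5, -1.0]
ee_pos: [510.0, 121.2, 55.9]
force: [-0.8, -4.6, -1.6]
ee_pos: [510.0, 123.2, 55.9]
force: [0.2, -4.4, -1.4]
```

```bash
python3 -m crank '1 2 0 0 0 0 0'|grep -E "pos|force: \["; python3 -m crank '1 2 0 0 0 0 0'|grep -E "pos|force: \["; python3 -m crank '1 2 0 0 0 0 0'|grep -E "pos|force: \["; python3 -m crank '1 2 0 0 0 0 0'|grep -E "pos|force: \["; python3 -m crank '1 2 0 0 0 0 0'|grep -E "pos|force: \["
```

```text
ee_pos: [509.8, 124.9, 55.9]
force: [0.4, -8.3, -2.5]
ee_pos: [509.6, 126.2, 55.7]
force: [0.4, -9.2, -2.4]
ee_pos: [509.3, 127.7, 55.6]
force: [0.9, -9.7, -1.7]
ee_pos: [509.1, 129.4, 55.5]
force: [0.0, -11.1, -2.5]
ee_pos: [508.9, 131.0, 55.4]
force: [0.9, -11.6, -3.6]
```

The hump is felt from y≈124, so I expect the crest near 136 and the notch near 144. I continue in smaller steps.

```bash
python3 -m crank '1 2 0 0 0 0 0'|grep -E "pos|force: \["; python3 -m crank '1 1 0 0 0 0 0'|grep -E "pos|force: \["; python3 -m crank '1 1 0 0 0 0 0'|grep -E "pos|force: \[";  python3 -m crank '1 1 0 0 0 0 0'|grep -E "pos|force: \["; python3 -m crank '1 1 0 0 0 0 0'|grep -E "pos|force: \["
```

```text
ee_pos: [508.8, 132.8, 55.3]
force: [0.8, -12.2, -2.7]
ee_pos: [508.8, 134.0, 55.4]
force: [0.1, -11.0, -2.7]
ee_pos: [508.8, 135.2, 55.5]
force: [0.0, -11.5, -2.6]
ee_pos: [508.8, 136.5, 55.5]
force: [0.7, -9.7, -1.2]
ee_pos: [508.9, 137.6, 55.6]
force: [0.4, -9.2, -1.4]
```

```bash
python3 -m crank '1 1 0 0 0 0 0'|grep -E "pos|force: \["; python3 -m crank '1 1 0 0 0 0 0'|grep -E "pos|force: \["; python3 -m crank '1 1 0 0 0 0 0'|grep -E "pos|force: \["
```

```text
ee_pos: [509.0, 139.0, 55.6]
force: [0.7, -7.9, -2.3]
ee_pos: [509.0, 140.4, 55.7]
force: [-0.7, -5.7, -1.2]
ee_pos: [509.1, 141.8, 55.8]
force: [-0.7, -3.9, -1.3]
```

```bash
python3 -m crank '1 1 0 0 0 0 0'|grep -E "pos|force: \["; python3 -m crank '1 1 0 0 0 0 0; 1 0 0 0 0 0 0'|grep -E "pos|force: \["
```

```text
ee_pos: [509.2, 143.0, 55.9]
force: [-0.0, -4.4, -1.8]
ee_pos: [509.1, 143.5, 55.8]
force: [1.4, -7.5, -1.9]
```

The force fell from 12 to 4 N and then rose to 7.5 N at 143.5, so the catch has clicked into the notch. I back off the slack and lift the prong out.

```bash
python3 -m crank '1 -2 0 0 0 0 0; 1 -2 0 0 0 0 0; 1 -2 0 0 0 0 0; 1 0 0 0 0 0 0'|grep -E "pos|force: \["; python3 -m crank '1 0 0 -4 0 0 0; 1 0 0 -4 0 0 0; 1 0 0 0 0 0 0'|grep -E "time|pos|force: \["
```

```text
ee_pos: [509.7, 138.3, 56.1]
force: [0.2, 0.5, -1.3]
time_s: 19.2
ee_pos: [509.9, 138.2, 64.5]
force: [0.1, -0.4, -0.7]
```

```bash
python3 -m crank '1 0 0 -6 0 0 0; 1 0 0 -8 0 0 0; 1 0 0 -10 0 0 0; 1 0 0 0 0 0 0'|grep -E "pos|force: \["; python3 -m crank '1 0 0 -30 0 0 0; 1 0 0 -40 0 0 0; 1 0 0 -40 0 0 0; 1 0 0 0 0 0 0; 1 0 0 0 0 0 0'|grep -E "time|pos|force: \["
python3 - <<'E'
from h import *
s=env.state();print(s["ee_pos"],s["ee_rot"])
L=[]
for c in("scene","top"):
    a=grab_frame(c);cv2.imwrite(f"pics/{c}5.png",a)
    print([(np.round(d["p"],2),np.round(d["point"])) for d in models.search_frame("tray_red",c)],[(np.round(d["p"],2),np.round(d["point"])) for d in models.search_frame("tray_green",c)])
    p0=pix(c,[517,-30,25]);x,y=int(p0[0]-70),int(p0[1]-52);L.append(cv2.resize(a[y:y+105,x:x+140],(400,300),interpolation=cv2.INTER_CUBIC))
cv2.imwrite("pics/c5.png",np.hstack(L))
plan([507.5,311.5,215],80,7,[509.9,138.2,s["ee_pos"][2],91.8])
E
```

```text
ee_pos: [510.3, 138.3, 89.1]
force: [-0.6, 0.6, -1.9]
time_s: 20.32
ee_pos: [508.8, 137.9, 197.0]
force: [-0.2, -0.3, -1.7]
[508.75073968 137.87738982 197.03332282] [-1.79899490e+02  1.90610277e-02  9.17935425e+01]
[(np.float64(0.9), array([515., -91.,  18.])), (np.float64(0.63), array([ 656., -126.,   28.]))] [(np.float64(0.96), array([ 656., -123.,   29.])), (np.float64(0.21), array([513., 312.,   9.]))]
[] [(np.float64(0.56), array([ 654., -119.,   27.])), (np.float64(0.21), array([772., -42.,  20.]))]
24.8 0.4 -2.6 0 0 1.69; 24.8 -0.3 -2.6 0 0 1.69; 24.7 -1 -2.6 0 0 1.69; 24.7 -1.7 -2.6 0 0 1.69; 24.6 -2.5 -2.6 0 0 1.69; 24.6 -3.2 -2.6 0 0 1.69; 24.4 -3.9 -2.6 0 0 1.69
```

View pics/c5.png

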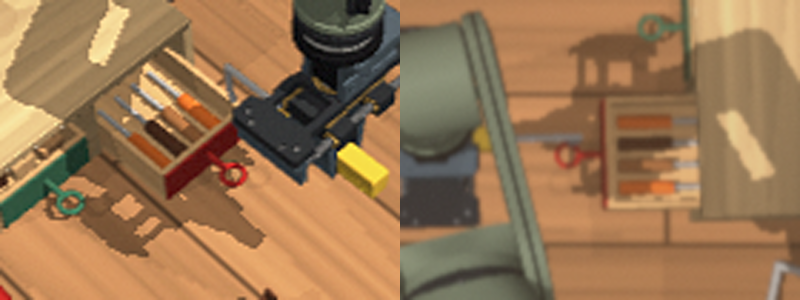

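The red tray is out with its gouges showing and the green tray is unmoved. Now I take the hook back over the stand and check how it sits in the grip.

```bash
python3 -m crank '1 25 0 0 0 0 1.7; 1 25 0 0 0 0 1.7; 1 25 -1 0 0 0 1.7; 1 25 -2 0 0 0 1.7; 1 25 -2 0 0 0 1.7; 1 25 -3 0 0 0 1.7; 1 24 -4 0 0 0 1.7; 1 0 0 20 0 0 0; 1 0 0 0 0 0 0; 1 0 0 0 0 0 0'
python3 - <<'E'
from h import *
s=env.state();im=grab_frame("wrist");cv2.imwrite("pics/w6.png",im);print(s["ee_pos"],s["ee_rot"])
h=cv2.cvtColor(im,cv2.COLOR_BGR2HSV)
hm=cv2.inRange(h,(20,130,60),(36,255,255));print([(y,a.min()+240,a.max()+240) for y in(150,170,190,210,225) for a in[np.nonzero(hm[y,240:330])[0]] if len(a)]);col=np.nonzero(hm[100:200,283])[0];print(col.min()+100)
R=Ro.from_euler("z",-100,degrees=True);o=[506.3,312,0]
for q in((-65,-30,8),(-65,30,8),(65,30,8),(65,-30,8),(-55,-16,60),(-55,16,60)):
    p=wpix(s,R.apply(q)+o);print(p.round());cv2.circle(im,tuple(int(e) for e in p),3,(255,255,0),1)
cv2.imwrite("pics/w6m.png",im)
E
```

```text
time_s: 21.88
ee_pos: [507.8, 312.6, 178.2]
ee_rot: [180.0, -0.0, 79.9]
force: [-0.4, -0.3, -1.4]
gripper_width: 21.8
gripper_force: 55.0
[507.77627032 312.6440928  178.19935958] [ 1.79991067e+02 -9.51145057e-03  7.98764327e+01]
[(150, np.int64(257), np.int64(308)), (170, np.int64(257), np.int64(308)), (190, np.int64(257), np.int64(307)), (210, np.int64(258), np.int64(307)), (225, np.int64(258), np.int64(307))]
140
[248. 117.]
[314. 117.]
[312. 251.]
[252. 251.]
[260. 133.]
[302. 133.]
```

View pics/w6m.png

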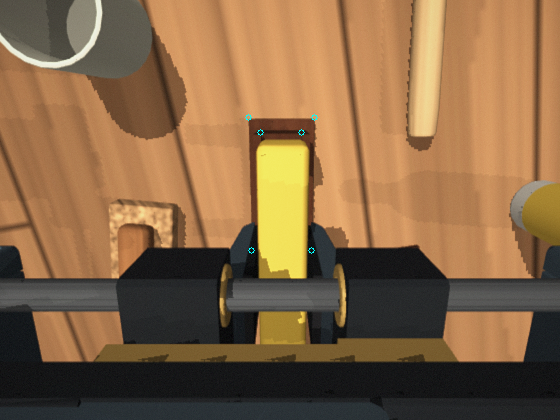

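The hook did not slip (same edge pixels 257–308, v=140), and the stand corners match the prediction to about 2 px. Lowering onto the stand.

```bash
python3 -m crank '1 -1.3 0 30 0 0 0; 1 0 0 30 0 0 0; 1 0 0 30 0 0 0; 1 0 0 15 0 0 0; 1 0 0 5 0 0 0; 1 0 0 0 0 0 0; 1 0 0 0 0 0 0' | grep -E "pos|force: \["
```

```text
ee_pos: [508.1, 311.9, 69.1]
force: [-0.3, -0.7, -1.0]
```

```bash
python3 -m crank '1 -0.5 -0.8 4 0 0 0; 1 0 0 3 0 0 0; 1 0 0 1 0 0 0; 1 0 0 0 0 0 0' | grep -E "pos|force: \["; python3 -m crank '1 0 0 0.6 0 0 0; 1 0 0 0.4 0 0 0; 1 0 0 0 0 0 0' | grep -E "pos|force: \["
```

```text
ee_pos: [506.5, 311.2, 60.0]
force: [0.7, -0.2, -0.2]
ee_pos: [506.5, 311.2, 59.9]
force: [-1.7, -0.6, 4.7]
```

```bash
python3 -m crank '0.4 0 0 -0.6 0 0 0; 0.2 0 0 0 0 0 0; 0 0 0 0 0 0 0; -0.5 0 0 0 0 0 0; -0.5 0 0 0 0 0 0; -1 0 0 0 0 0 0; -1 0 0 0 0 0 0; -1 0 0 0 0 0 0; -1 0 0 0 0 0 0'; python3 -m crank '-1 0 0 -15 0 0 0; -1 0 0 -40 0 0 0; -1 0 0 -40 0 0 0; -1 0 0 -40 0 0 0; -1 0 0 -40 0 0 0; -1 10 10 0 0 0 0; -1 0 0 0 0 0 0; -1 0 0 0 0 0 0'
python3 - <<'E'
from h import *
s=env.state();im=grab_frame("wrist");cv2.imwrite("pics/w7.png",im);print(s["ee_pos"],s["ee_rot"])
R=Ro.from_euler("z",-100,degrees=True);o=[506.3,311.7,50]
for q in((-60,-11,26),(-60,11,26),(60,11,26),(60,-11,26)):
    p=wpix(s,R.apply(q)+o);cv2.circle(im,tuple(int(e) for e in p),3,(255,0,255),1)
t=grab_frame("top");cv2.imwrite("pics/top7.png",t);c=grab_frame("scene")
o=np.hstack([cv2.resize(im,(400,300)),cv2.resize(t,(400,300))]);p=np.hstack([cv2.resize(c,(400,300)),cv2.resize(c[230:305,300:400],(400,300),interpolation=cv2.INTER_CUBIC)])
cv2.imwrite("pics/c7.png",np.vstack([o,p]))
E
```

```text
time_s: 24.8
ee_pos: [506.5, 311.1, 59.6]
ee_rot: [-180.0, -0.0, 79.9]
force: [-0.7, -1.0, -0.2]
gripper_width: 91.3
gripper_force: 0.0
time_s: 25.8
ee_pos: [517.2, 318.7, 233.0]
ee_rot: [-179.8, 0.1, 79.9]
force: [0.5, 0.8, 0.0]
gripper_width: 91.0
gripper_force: 0.0
[517.23792266 318.73017795 233.02741123] [-1.79849162e+02  1.24618035e-01  7.98928067e+01]
```

View pics/c7.png

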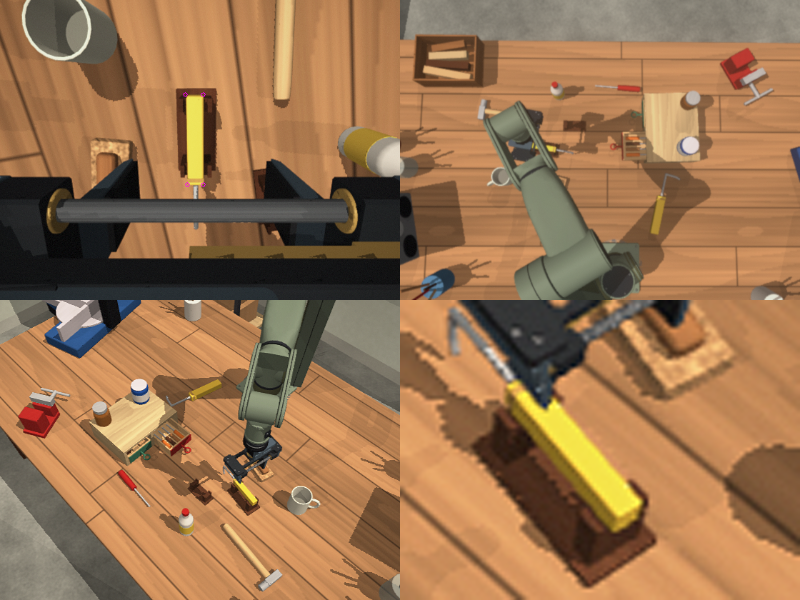

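The pictures show the hook seated on its stand as before, the tray out, the bystanders in place and the gripper clear. Handing in.

```bash
python3 -c "
from workcell import env
print(env.job_done())"
```

```text
the job is handed in; nothing more can be done
None
```

I pulled the red tray out with the hook until the catch clicked: the pull peaked at about 12 N, fell to 4 N, then rose again. The hook is back on its stand, the green tray looks unmoved in the pictures, and I handed the job in at about 26 s; the hand-in returned no verdict.

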